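# Open the specimen drawer and hold the sprung clamp arm off the disc

## Task

The specimen disc in the grey test cell is to be changed. Pull the cell's drawer out to its stop, then take the black upright knob of the sprung clamp arm inside, swing the arm forward (towards the drawer's front panel) against its spring until it meets its stop, and finish while holding it there, so that a colleague can lift the disc out: do not let go. Leave the disc lying in its seat, the drawer fully out, and the things lying about the cell undisturbed.

Things in the scene. Friction and masses are not known exactly. Their poses are not given: they have to be found in the camera images.
- cell: Specimen test cell: a grey painted box fixed to the worktop, 210 mm deep, 180 mm wide, 84 mm high, open at the front, where a plain grey drawer front (6 mm thick, 178 mm wide, z 13 to 79 mm) closes it. Origin: centre of its underside, on the worktop. Its x axis points to its back, y to its left seen from the front, z up; the drawer comes out along its -x.
- drawer (a joint): How far the drawer is pulled out, m: 0 shut (start), 0.16 at its stop. It slides stiffly (about 2 N) and stays where it is left. Fully out, the knob starts 102 mm behind the inner face of the front panel and 58 mm in front of the housing's mouth.
- drawer_handle (a point): Middle of the grip of the drawer's bar handle: a round steel bar, 100 mm long across the drawer, 11 mm thick, its axis 35 mm in front of the front panel and 50 mm above the worktop; two 8 mm legs 76 mm apart carry it. A finger fits behind it from above. Axes as the cell's.
- clamp_arm (a joint): Angle of the clamp arm about its upright pivot, rad: about 0 resting on the disc (start), 0.75 swung fully forward against its stop post. Seen from above it grows clockwise. A torsion spring drives it back: about 2 N at the knob at 0, 5.5 N at 0.75.
- clamp_pivot (a point): On the upright pivot axis of the clamp arm, at the height of the arm (40 mm above the worktop); it rides on the drawer, near its left side. A steel pin with the spring coil stands on the axis to 62 mm above the worktop. The x axis runs along the arm from the pivot to the knob and turns with the arm.
- knob: Black upright knob at the free end of the steel clamp arm, near the right side of the drawer: 13 mm diameter, 26 mm tall, 43 to 69 mm above the worktop. Origin: centre of its foot, 90 mm from the pivot axis. Nothing close by is taller than 47 mm except the front panel. Swung fully forward it stands 37 mm behind the inner face of the front panel.
- disc_seat (a point): Where the centre of the disc's underside lies when the disc is seated on the brass lower electrode of the drawer, 26 mm above the worktop. Moves with the drawer; axes as the cell's.
- specimen: Brown specimen disc, 60 mm diameter, 8 mm thick, lying loose on the electrode (top 34 mm above the worktop), pressed by the arm's white roller against two white pins behind it. Origin: centre of its underside.
- multimeter: Hand multimeter, 155 x 76 x 47 mm, lying left of the cell. Bystander. Origin: centre of its underside.
- spare_disc: Spare specimen disc, 64 mm diameter, 9 mm thick, lying left of the cell. Bystander. Origin: centre of its underside.
- tweezers: Steel tweezers, 127 mm long, 13 mm wide, 8 mm high, lying right of the cell. Bystander. Origin: centre of its underside.

How it is judged (in metres and radians):
On the way, in this order (a step that is already met when the one before it is completed fails the run):
1. the drawer is pulled out to its stop, the arm still on the disc (value of joint drawer above 0.153 m and value of joint clamp_arm below 0.25 rad), for 0.2 s.
2. the clamp arm is swung forward to its stop (value of joint clamp_arm above 0.68 rad and value of joint drawer above 0.15 m), for 0.3 s.
At the end, for the whole second after the job is handed in: The drawer is out to its stop (within 10 mm of 160 mm), the clamp arm stands at its forward stop (within 0.07 rad of 0.75) and is held there by the fingers on its knob (more than 1.5 N), and the disc lies in its seat (within 8 mm sideways and 6 mm in height) (all of step 2 and velocity of joint clamp_arm below 0.1 rad/s and contact force between the fingers and knob above 1.5 N and horizontal distance between specimen and disc_seat below 0.008 m and z of specimen in the frame of disc_seat between -0.006 and 0.006 m); the arm keeps its last pose, push and grip.
It fails at once if the disc is knocked out of its seat (not (horizontal distance between specimen and disc_seat below 0.008 m and z of specimen in the frame of disc_seat between -0.006 and 0.006 m)).
It fails at once if a thing lying about the cell is disturbed (distance of any of multimeter, spare_disc, tweezers from where it was at the start of the episode above 0.02 m).
It also fails if it takes over 46 s, if anything falls off the work surface, if the arm or the gripper's body presses on something with over 40 N, if the wrist force passes 120 N, or if a joint passes its speed limit or range.

## Robot

A 6-joint arm with a two-finger parallel gripper is mounted at the origin on a cart in front of the work surface, level with it; the furniture and walls round the work are solid. World frame = base frame: x ahead of the robot, y to its left, z up, the work surface at z = 0. Lengths are in m, angles in degrees, forces in N, time in s.
With the tool pointing down it reaches from about 0.4 to 0.825 m from the base axis. Payload 7 kg.
Tool frame: the origin (TCP) lies midway between the tips of the shut fingers; the grasp point (between the pads) lies 19 mm behind it; z points along the fingers, y is the line along which they close (so a half turn about z gives the same grasp; the last joint's range is limited). The gripper opens to 88 mm and grips with 3 to 60 N. Pads are 19 mm wide; open, the fingers measure 130 mm over their backs; the gripper's body (78 mm by 193 mm) begins 47 mm behind the grasp point.
Start: joints at [-49.441, 20.546, 0.682, 0, -70.136, -16.507], TCP at [0.275, -0.616, 0.227] pointing down, gripper open.
Joint ranges: [-176.03, 176.03], [-82.01, 121.73], [-58.28, 71.71], [-173.87, 95.51], [-174.79, -0.11], [-173.66, 173.66]. Speed limits (degrees/s): [136.94, 136.94, 172.46, 180, 180, 180].

## Interface

Orientations are given as [roll, pitch, yaw] about the fixed x, y, z axes, in that order (R = Rz(yaw) Ry(pitch) Rx(roll)).
In Python, from plant import ctrl gives the robot as it stands. The module is installed in compiled form; this text tells all that it offers.
- The arm moves only by the tool play_rows, never from a script. Its argument "commands" is a list that holds one entry, the list of rows, each a list of 7 numbers: the turn, a rotation vector about the tool's x, y, z in rad, then the shift along the tool's x, y, z in cm, then the finger opening in cm, from 0 to 8.76. In form: [[[ax, ay, az, x, y, z, grip], ...]]. A call has 1 to 8 rows; each row is the pose to reach, as a shift and turn from the pose commanded when the call began, along the tool's axes at that moment; what a row does not reach only later rows make up. A row lasts 1/12 s, in which the tool goes at most 41.7 mm and 7.16 degrees, less where a joint would pass 70% of its speed; a pose out of reach is approached as far as the arm can. A call with a gripper value outside its range is refused whole. The fingers move at their own pace and stop on an object; the grip force is fixed at half the most. Time passes only in rows, so rows that repeat a pose let the fingers close. It gives the time, the measured TCP pose, the force, the opening and the grip force at its end, in the units of the state.
- ctrl.get_obs(): the state, without advancing time (a new reading comes with each control period).
- ctrl.snapshot(name): name is "scene" or "top"; returns a dict with "color" (384x512x3 uint8, red, green, blue), "camera_matrix" (3x3 intrinsics, pixels), "k1" (the pictures are not rectified: a ray, as slopes to the right and down, at radius r is drawn at 1 + k1 r^2 times it, then the intrinsics apply), "origin" and "rotation" of the camera in the world. Camera axes: x right, y down, z forward; pixel columns grow to the right and rows downward; lengths in m; the calibration is good to about 2 mm. A picture is of the moment at which its call begins. There is no depth.
- ctrl.close_job(): hands the job in; it is judged then, once.
Trained networks look in a picture, given as the dict that the camera call returned (one of the last four; its "shot" number tells which), for a name from the list of things; names that differ only in an ending like _2 or _b are one class to them, and where a whole thing is asked for, a point or a joint stands for the part that bears it (a point fixed in the world has none). Each returns a list of dicts, best first, with "conf" (0 to 1); they miss things now and then, are a little off and sometimes report something else, mostly with a low value. They report only what shows in the picture. A call takes as long as a camera call.
- ctrl.find_in(picture, name): "bbox" ([left, top, width, height] in pixels, round what is visible of it).
The state is a dict: "clock": time; "joint_pos": joint angles; "qvel": joint speeds; "tau": joint torques, N m; "tool_pos": TCP position; "orientation": TCP orientation; "force": force on the tool from outside, world axes, zero at the start; "moment": the same for the moment, N m; "opening": finger opening in m; "gripper_force": force on a finger pad.
Only numpy, scipy, OpenCV 4.12 (cv2) and the standard library are available. Lean on these libraries where they do the work, as an engineer would, in place of code of your own. Each camera call takes 0.05 s, during which the arm holds its last target. There are 200 camera calls.

## Working session

There is one attempt and no reset: what is moved stays moved. The work goes in short steps, Python scripts to look and compute and a tool call to move; the robot and the scene stay as the last step left them, time stands still between calls to the robot, and variables do not carry over. Pictures are saved under pics/ and viewed, at most 10 in all, crops included, and the job is handed in when it is done.

Besides the shell and the picture viewer there is one more tool, called after "Call:" in YAML: its name, and indented under it one key for each argument. play_rows: Moves the arm, as the interface text tells. Its arguments: {"type":"object","properties":{"commands":{"type":"array","items":{"type":"array","items":{"type":"array","items":{"type":"number"}}}}},"required":["commands"]}

```bash
mkdir -p pics; cat > h.py <<'E'
import numpy as np, cv2
from plant import ctrl
from scipy.spatial.transform import Rotation as R
def ray(s,u,v):
    K=np.array(s["camera_matrix"]);d=np.array([(u-K[0,2])/K[0,0],(v-K[1,2])/K[1,1]]);m=d.copy()
    for _ in range(20): m=d/(1+s["k1"]*(m@m))
    return np.array(s["origin"]),np.array(s["rotation"])@np.r_[m,1]
def atz(s,u,v,z):
    o,d=ray(s,u,v);return o+d*(z-o[2])/d[2]
def proj(s,p):
    q=np.array(s["rotation"]).T@(np.array(p)-s["origin"]);m=q[:2]/q[2];m=m*(1+s["k1"]*(m@m))
    K=np.array(s["camera_matrix"]);return np.array([m[0]*K[0,0]+K[0,2],m[1]*K[1,1]+K[1,2]])
E
python3 - <<'E'
from h import *
for n in("scene","top"):
    s=ctrl.snapshot(n);cv2.imwrite(f"pics/{n}0.png",cv2.resize(s["color"][:,:,::-1],(800,600)))
    print(n,np.round(s["origin"],3),np.round(s["rotation"],2).tolist(),s["k1"])
    for k in("cell","drawer_handle","multimeter","spare_disc","tweezers","knob"):
        for r in ctrl.find_in(s,k)[:2]:
            b=r["bbox"];print(k,np.round(b),round(r["conf"],2),np.round(atz(s,b[0]+b[2]/2,b[1]+b[3]/2,.05),3))
print(ctrl.get_obs())
E
```

```text
scene [-0.075  0.904  0.756] [-120.9, 0.61, -145.18] -0.11584634441766993Traceback (most recent call last):
  File "<stdin>", line 7, in <module>
  File "h.py", line 9, in atz
    o,d=ray(s,u,v);return o+d*(z-o[2])/d[2]
                                       ~^^^
IndexError: invalid index to scalar variable.
```

View pics/scene0.png

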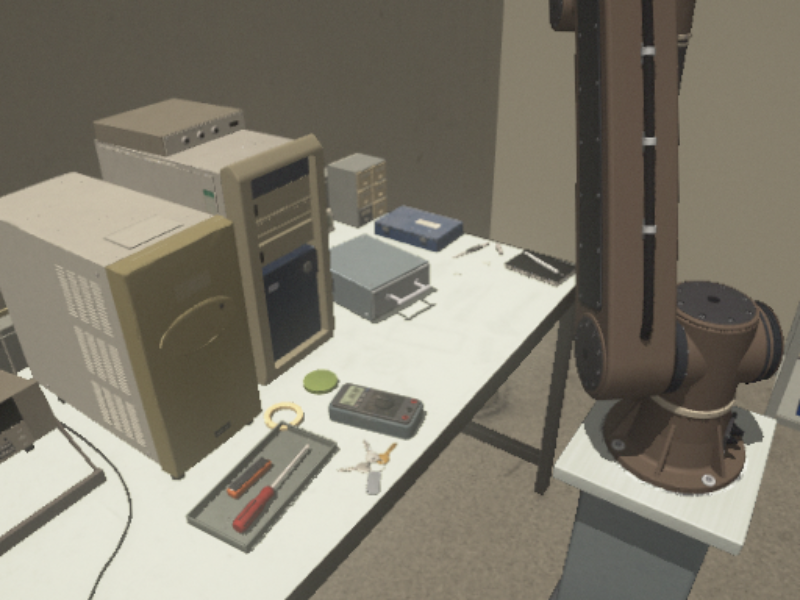

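The scene picture shows the grey cell at about (375,275) with its handle at (408,293). The multimeter is at (375,410), the green spare disc at (320,380) and the tweezers at (470,250). The camera rotation comes as roll, pitch, yaw angles, so I'm fixing my helper.

```bash
sed -i 's/np.array(s\["rotation"\])/R.from_euler("xyz",s["rotation"],degrees=True).as_matrix()/' h.py
python3 - <<'E'
from h import *
for n in("scene","top"):
    s=ctrl.snapshot(n);cv2.imwrite(f"pics/{n}1.png",cv2.resize(s["color"][:,:,::-1],(800,600)))
    print(n,np.round(s["origin"],3),s["rotation"],s["k1"],s["camera_matrix"])
    for k in("cell","drawer_handle","multimeter","spare_disc","tweezers"):
        for r in ctrl.find_in(s,k)[:2]:
            b=r["bbox"];print(k,np.round(b),round(r["conf"],2),np.round(atz(s,b[0]+b[2]/2,b[1]+b[3]/2,.05),3))
print(ctrl.get_obs())
E
```

```text
scene [-0.075  0.904  0.756] [-120.90430866    0.61498753 -145.1844742 ] -0.11584634441766993 [[414.2145558    0.         254.99163821]
 [  0.         414.2145558  189.79971122]
 [  0.           0.           1.        ]]
cell [209. 149.  66.  55.] 0.93 [ 0.694 -0.109  0.05 ]
cell [196. 237.  24.  15.] 0.18 [0.545 0.249 0.05 ]
drawer_handle [239. 169.  36.  33.] 0.59 [ 0.615 -0.084  0.05 ]
multimeter [208. 247.  62.  35.] 0.63 [0.426 0.267 0.05 ]
spare_disc [198. 237.  24.  16.] 0.81 [0.54  0.249 0.05 ]
tweezers [298. 153.  17.   9.] 0.37 [ 0.579 -0.368  0.05 ]
top [ 0.537 -0.091  1.416] [-175.96387963    1.09070969  -88.83000417] -0.03552854060376227 [[495.56013134   0.         257.53581028]
 [  0.         495.56013134 201.28562442]
 [  0.           0.           1.        ]]
cell [238. 127.  80. 100.] 0.94 [ 0.702 -0.119  0.05 ]
drawer_handle [235. 198.  68.  29.] 0.88 [ 0.604 -0.096  0.05 ]
drawer_handle [149. 205.  23.  20.] 0.54 [0.589 0.204 0.05 ]
multimeter [137. 233.  38.  61.] 0.88 [0.456 0.213 0.05 ]
spare_disc [151. 205.  22.  22.] 0.82 [0.588 0.2   0.05 ]
spare_disc [238. 199.  61.  27.] 0.65 [ 0.603 -0.094  0.05 ]
tweezers [398. 213.   5.   1.] 0.4 [ 0.606 -0.457  0.05 ]
{'clock': 0.7, 'joint_pos': array([-4.94413588e+01,  2.05448548e+01,  6.82270661e-01, -1.25456980e-03,
       -7.01365461e+01, -1.65064666e+01]), 'qvel': array([-0.16119384, -0.02646971,  0.01310718, -0.01667522,  0.03572276,
        0.00223862]), 'tau': array([ 1.29440323e-03, -5.82165992e+01,  2.93255192e+01,  7.00104877e+00,
        1.25757631e-02,  7.46514189e-06]), 'tool_pos': array([ 0.2750818 , -0.6163751 ,  0.22657667]), 'orientation': array([-1.79999501e+02,  1.37841347e-03, -1.55948252e+02]), 'force': array([ 0.44720851, -0.40246407, -0.12388394]), 'moment': array([-0.02309783,  0.01281507,  0.01822844]), 'gripper_force': 0.0, 'opening': 0.08754863262178109}
```

View pics/top1.png

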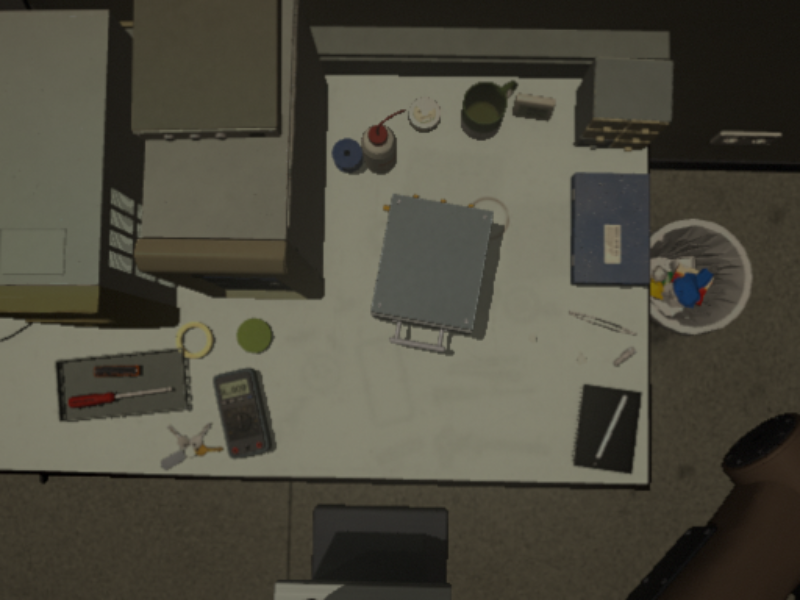

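The top view shows the cell's lid corners at about (393,196), (493,212), (472,332) and (374,318) in the 800 px picture. The handle bar runs from (391,342) to (449,350). The spare disc, multimeter and tweezers are well clear of the front.

```bash
python3 - <<'E'
from h import *
s=ctrl.snapshot("top")
P=[atz(s,u*.64,v*.64,.084)[:2] for u,v in((393,196),(493,212),(472,332),(374,318))]
H=[atz(s,u*.64,v*.64,.05)[:2] for u,v in((391,342),(449,350))]
P,H=np.array(P),np.array(H)
print(P.round(3),[np.linalg.norm(P[i]-P[i-1]).round(3) for i in range(4)]);print(P.mean(0))
yaw=[np.degrees(np.arctan2(*(d[::-1]))) for d in (P[0]-P[3],P[1]-P[2])]; d=P[0]-P[1];d2=P[3]-P[2];d3=H[0]-H[1]
print(yaw,[np.degrees(np.arctan2(-e[0],e[1])) for e in(d,d2,d3)],H,H.mean(0))
c=s["color"][95:240,225:335,::-1];cv2.imwrite("pics/crop.png",cv2.resize(c,(600,791*600//600))[:600] if 0 else cv2.resize(c,None,fx=4.1,fy=4.1,interpolation=cv2.INTER_CUBIC))
E
```

```text
[[ 0.837 -0.043]
 [ 0.812 -0.218]
 [ 0.603 -0.184]
 [ 0.624 -0.015]] [np.float64(0.216), np.float64(0.176), np.float64(0.212), np.float64(0.17)]
[ 0.71895041 -0.11495813]
[np.float64(-7.517773678017122), np.float64(-9.112376841531546)] [np.float64(-8.25753339040725), np.float64(-7.039114826472946), np.float64(-6.720154234048015)] [[ 0.58389419 -0.0439824 ]
 [ 0.57182115 -0.14644427]] [ 0.57785767 -0.09521333]
```

View pics/crop.png

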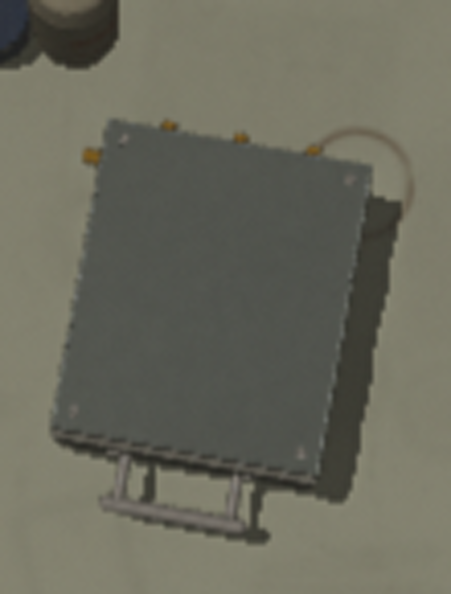

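The crop shows the lid corners at (108,120), (372,166), (318,475) and (53,432), and the handle bar ends at (101,500) and (242,525). Next I'll compute the yaw and handle position, check them in the scene view, and work out the approach.

```bash
cat >> h.py <<'E'
def move(p,yaw):
    """needed shift (cm, tool axes) and turn about tool z (rad) to TCP p, pointing down, yaw deg"""
    o=ctrl.get_obs();T=R.from_euler("xyz",o["orientation"],degrees=True)
    D=R.from_euler("xyz",[180,0,yaw],degrees=True)
    print("tcp",o["tool_pos"].round(4),o["orientation"].round(2),"shift",(T.inv().apply(np.array(p)-o["tool_pos"])*100).round(2),"rot",(T.inv()*D).as_rotvec().round(3))
E
python3 - <<'E'
from h import *
s=ctrl.snapshot("top");S=ctrl.snapshot("scene")
A=lambda x,y,z:atz(s,225+x/4.1,95+y/4.1,z)
P=np.array([A(x,y,.084)[:2] for x,y in((108,120),(372,166),(318,475),(53,432))])
H=np.array([A(x,y,.053) for x,y in((101,500),(242,525))])
print(P.round(4),P.mean(0),[np.linalg.norm(P[i]-P[i-1]).round(3) for i in range(4)])
a=lambda d:np.degrees(np.arctan2(d[1],d[0])).round(2)
print(a(P[0]-P[3]),a(P[1]-P[2]),a(P[0]-P[1])-90,a(P[3]-P[2])-90,"handle",a((H[0]-H[1]))-90,H.mean(0),np.linalg.norm(H[0]-H[1]))
print("scene px x1.5625 of handle ends",[(proj(S,h)*1.5625).round(1) for h in H], [(proj(S,[*p,.084])*1.5625).round(1) for p in P])
c=S["color"][140:215,200:290,::-1];cv2.imwrite("pics/sc.png",cv2.resize(c,None,fx=7,fy=7,interpolation=cv2.INTER_CUBIC))
print([((proj(S,h)-[200,140])*7).round(0) for h in H],[((proj(S,[*p,.084])-[200,140])*7).round(0) for p in P])
E
```

```text
[[ 0.8407 -0.0426]
 [ 0.8127 -0.2182]
 [ 0.6071 -0.1853]
 [ 0.632  -0.0109]] [ 0.72310553 -0.11425227] [np.float64(0.211), np.float64(0.178), np.float64(0.208), np.float64(0.176)]
-8.65 -9.1 -9.069999999999993 -8.14 handle -8.920000000000002 [ 0.58161954 -0.08971646  0.053     ] 0.0959859752754812
scene px x1.5625 of handle ends [array([399.4, 301.2]), array([429.8, 284.4])] [array([308.1, 257.3]), array([364.9, 232.4]), array([429.1, 259.4]), array([373.5, 288.9])]
[array([389., 369.]), array([525., 294.])] [array([-20., 172.]), array([235.,  61.]), array([522., 182.]), array([273., 314.])]
```

View pics/sc.png

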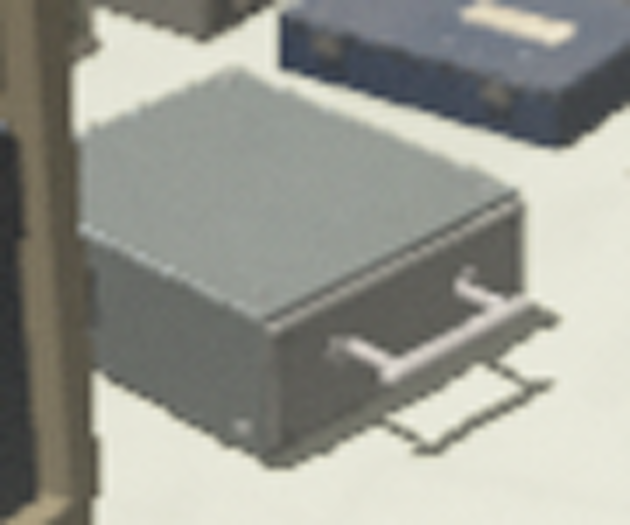

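Both views agree within about 2 mm on yaw -8.9° and handle (0.581,-0.090). The plan is to hook the closed fingers behind the bar, with the tool's y axis along the bar.

```bash
python3 -c "
from h import *
move([.601,-.0937,.16],171)"
```

```text
tcp [ 0.2751 -0.6164  0.2266] [-180.      0.   -155.95] shift [-51.06  34.45   6.66] rot [-0.     0.     0.577]
```

Call:
play_rows:
  commands:
    - [[0,0,0.08,-6.4,4.3,0.5,4],[0,0,0.16,-12.8,8.6,1,0],[0,0,0.24,-19.2,12.9,1.5,0],[0,0,0.32,-25.6,17.2,2,0],[0,0,0.4,-32,21.5,3,0],[0,0,0.48,-38,26,4,0],[0,0,0.577,-45,30,5,0],[0,0,0.577,-51.06,34.45,6.66,0]]

```text
clock: 1.52
tool_pos: [0.4518, -0.333, 0.1984]
orientation: [-180.0, 0.1, 170.6]
force: [1.1, -1.4, -0.5]
opening: 0.0398
gripper_force: 0.0
```

```bash
python3 -c "
from h import *
move([.601,-.0937,.16],171)"
```

```text
tcp [ 0.4518 -0.333   0.1984] [-1.7999e+02  7.0000e-02  1.7065e+02] shift [-10.83  26.04   3.84] rot [-0.     0.001 -0.006]
```

Call:
play_rows:
  commands:
    - [[0,0,-0.006,-1.5,3.7,0.5,0],[0,0,-0.006,-3,7.4,1,0],[0,0,-0.006,-4.5,11.1,1.5,0],[0,0,-0.006,-6,14.8,2,0],[0,0,-0.006,-7.5,18.5,2.6,0],[0,0,-0.006,-9,22,3.2,0],[0,0,-0.006,-10.83,26.04,3.84,0],[0,0,-0.006,-10.83,26.04,3.84,0]]

```text
clock: 2.18
tool_pos: [0.6015, -0.0898, 0.1584]
orientation: [180.0, 0.0, 171.5]
force: [0.9, 0.2, -0.6]
opening: 0.0003
gripper_force: 0.0
```

```bash
python3 -c "
from h import *
move([.601,-.0937,.035],171)
S=ctrl.snapshot('scene');c=S['color'][60:215,180:340,::-1];cv2.imwrite('pics/a.png',cv2.resize(c,None,fx=3.8,fy=3.8,interpolation=cv2.INTER_CUBIC))"
```

```text
tcp [ 0.6015 -0.0898  0.1584] [1.7999e+02 1.0000e-02 1.7155e+02] shift [-0.   -0.39 12.34] rot [0.   0.   0.01]
```

Call:
play_rows:
  commands:
    - [[0,0,0.01,0,-0.3,2,0],[0,0,0.01,0,-0.3,4.5,0],[0,0,0.01,0,-0.3,6.5,0],[0,0,0.01,0,-0.3,8,0],[0,0,0.01,0,-0.3,8.7,0],[0,0,0.01,0,-0.3,9.4,0],[0,0,0.01,0,-0.3,9.8,0],[0,0,0.01,0,-0.3,9.8,0]]

```text
clock: 2.9
tool_pos: [0.5981, -0.0978, 0.0614]
orientation: [-180.0, -0.0, 170.7]
force: [0.1, -1.2, -0.5]
opening: 0.0004
gripper_force: 0.0
```

```bash
python3 -c "
from h import *
move([.601,-.0937,.035],171)
S=ctrl.snapshot('scene');c=S['color'][60:215,180:340,::-1];cv2.imwrite('pics/b.png',cv2.resize(c,None,fx=3.8,fy=3.8,interpolation=cv2.INTER_CUBIC))"
```

```text
tcp [ 0.5981 -0.0978  0.0614] [-1.8000e+02 -1.0000e-02  1.7074e+02] shift [-0.22  0.45  2.64] rot [-0.    -0.    -0.005]
```

View pics/b.png

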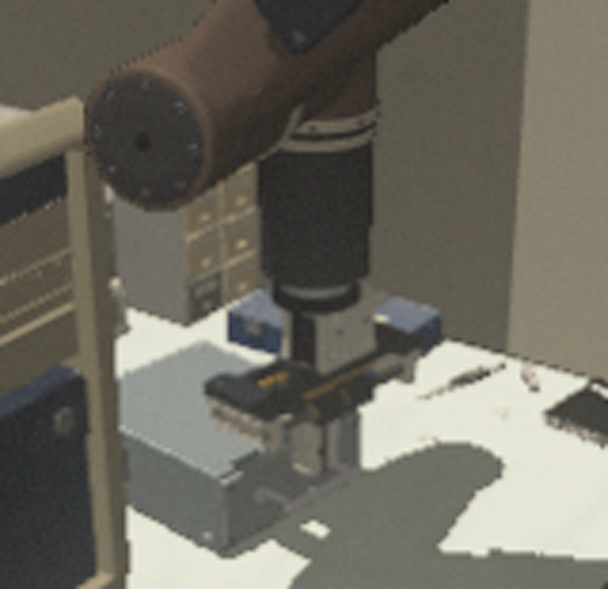

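The fingers are just behind the bar, above the gap between bar and panel, with no contact force. I'm going down slowly.

Call:
play_rows:
  commands:
    - [[0,0,0,-0.2,0.3,0,0],[0,0,0,-0.2,0.3,0.5,0],[0,0,0,-0.2,0.3,1,0],[0,0,0,-0.2,0.3,1.5,0],[0,0,0,-0.2,0.3,2,0],[0,0,0,-0.2,0.3,2.6,0],[0,0,0,-0.2,0.3,2.6,0],[0,0,0,-0.2,0.3,2.6,0]]

```text
clock: 3.62
tool_pos: [0.6003, -0.095, 0.0349]
orientation: [-180.0, -0.1, 170.8]
force: [-1.1, -0.1, -0.2]
opening: 0.0002
gripper_force: 0.0
```

Call:
play_rows:
  commands:
    - [[0,0,0,0.5,0,0,0],[0,0,0,1.3,0,0,0],[0,0,0,2.3,0,0,0],[0,0,0,3.5,0,0,0],[0,0,0,4.7,0,0,0],[0,0,0,5.9,0,0,0],[0,0,0,7.1,0,0,0],[0,0,0,8.3,0,0,0]]

```text
clock: 4.28
tool_pos: [0.5178, -0.0813, 0.036]
orientation: [180.0, 0.1, 170.8]
force: [3.7, -0.2, -2.7]
opening: 0.0005
gripper_force: 1.4
```

Call:
play_rows:
  commands:
    - [[0,0,0,1.2,0,0,0],[0,0,0,2.4,0,0,0],[0,0,0,3.6,0,0,0],[0,0,0,4.6,0,0,0],[0,0,0,5.5,0,0,0],[0,0,0,6.3,0,0,0],[0,0,0,7,0,0,0],[0,0,0,7.4,0,0,0]]

```text
clock: 4.95
tool_pos: [0.445, -0.0696, 0.0358]
orientation: [180.0, 0.0, 170.8]
force: [2.5, -1.1, 2.1]
opening: 0.0004
gripper_force: 1.2
```

Call:
play_rows:
  commands:
    - [[0,0,0,0.2,0,0,0],[0,0,0,0.4,0,0,0],[0,0,0,0.6,0,0,0],[0,0,0,0.8,0,0,0],[0,0,0,0.8,0,0,0]]

```text
clock: 5.37
tool_pos: [0.4416, -0.0684, 0.0362]
orientation: [179.9, 0.4, 170.9]
force: [13.4, -9.4, -8.5]
opening: 0.0005
gripper_force: 7.3
```

At the stop: the pull force has risen to 13 N. I'll back off to mid-gap, then lift clear of the handle and look.

Call:
play_rows:
  commands:
    - [[0,0,0,-0.4,0,0,0],[0,0,0,-0.9,0,0,0],[0,0,0,-0.9,0,-0.5,0],[0,0,0,-0.9,0,-2,0],[0,0,0,-0.9,0,-4.5,0],[0,0,0,-0.9,0,-8,0],[0,0,0,-0.9,0,-12,0],[0,0,0,-0.9,0,-16,0]]

```text
clock: 6.03
tool_pos: [0.4452, -0.0701, 0.1971]
orientation: [-180.0, -0.1, 170.7]
force: [2.1, -0.4, -0.8]
opening: 0.0001
gripper_force: 0.0
```

Call:
play_rows:
  commands:
    - [[0,0,0,0,-3.5,-1,2],[0,0,0,0,-7,-2,4],[0,0,0,0,-11,-2,4],[0,0,0,0,-15,-2,4],[0,0,0,0,-19,-2,4],[0,0,0,0,-23,-2,4],[0,0,0,0,-26,-2,4],[0,0,0,0,-26,-2,4]]

```text
clock: 6.7
tool_pos: [0.4032, -0.3302, 0.215]
orientation: [-180.0, -0.1, 170.5]
force: [1.1, 0.3, -0.5]
opening: 0.0392
gripper_force: 0.0
```

```bash
python3 - <<'E'
from h import *
s=ctrl.snapshot("top")
x0,y0=215,150
for k in("knob","specimen","clamp_pivot","drawer_handle"):
    for r in ctrl.find_in(s,k)[:1]:
        b=np.array(r["bbox"]);print(k,b.round(1),round(r["conf"],2),atz(s,b[0]+b[2]/2,b[1]+b[3]/2,.05).round(4))
print(ctrl.get_obs()["tool_pos"])
c=s["color"][y0:y0+150,x0:x0+130,::-1];c=np.clip(c*1.5,0,255).astype(np.uint8);cv2.imwrite("pics/d.png",cv2.resize(c,None,fx=4,fy=4,interpolation=cv2.INTER_CUBIC))
E
```

```text
specimen [254.9 207.1  20.4  22.2] 0.84 [ 0.5866 -0.0849  0.05  ]
clamp_pivot [251.7 226.9  32.9   6.9] 0.62 [ 0.5533 -0.0939  0.05  ]
drawer_handle [226.5 199.6  69.6  81. ] 0.31 [ 0.5262 -0.0756  0.05  ]
[ 0.40484904 -0.32560243  0.21555994]
```

View pics/d.png

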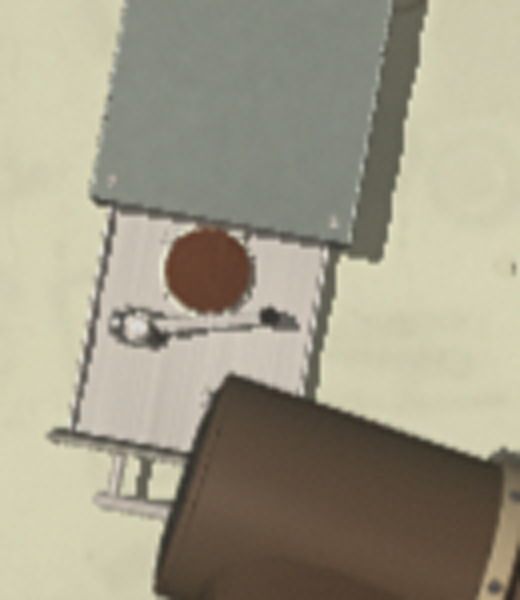

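The drawer is out. The brown disc is at (210,270) in the crop, the pivot pin at (135,325) and the black knob at (270,318), with its shadow to the right.

```bash
python3 - <<'E'
from h import *
s=ctrl.snapshot("top")
A=lambda x,y,z:atz(s,215+x/4,150+y/4,z)
K=A(270,318,.064);V=A(135,326,.058);D=A(210,270,.034)
g=s["color"][150:300,215:345].astype(int).sum(2)
sub=g[70:90,58:80]; print(sub.tolist().__str__() if 0 else "\n".join(" ".join(f"{v:3d}" for v in r) for r in sub))
ang=np.degrees(np.arctan2(*(K-V)[:2][::-1]));print("knob",K,"piv",V,"disc",D,np.linalg.norm((K-V)[:2]),"arm dir",ang,"in cell",ang+8.9)
u=np.array([np.cos(np.radians(-8.9)),np.sin(np.radians(-8.9))]);n=np.array([-u[1],u[0]]);c=np.array([.7231,-.1143])
for p in(K,V,D):print([(p[:2]-c)@u,(p[:2]-c)@n])
E
```

```text
138 140 135 145 182 213 374 386 383 386 388 387 388 385 379 384 383 380 383 383 373 309
137 141 137 153 203 273 380 388 384 389 389 390 386 387 377 386 384 381 379 386 373 304
138 136 144 174 221 379 389 388 384 390 388 390 385 387 379 386 383 382 380 385 378 325
139 141 176 250 223 385 388 386 388 390 385 391 386 387 381 384 382 380 385 383 379 372
140 152 206 315 284 383 390 386 392 387 390 390 388 385 382 385 384 380 383 383 372 382
148 173 215 286 380 394 392 389 393 373 390 391 392 382 386 383 384 380 386 379 329 384
170 215 282 382 397 389 391 360 351 292 349 394 393 385 385 385 385 383 390 378 294 321
216 266 371 394 388 388 369 234 176 132 183 340 359 351 387 388 384 384 390 378 281 249
282 333 356 364 362 374 311 144 108 102 112 161 205 222 341 352 385 388 390 379 326 212
368 373 370 372 374 379 329 144 106 108 105 118 184 186 203 229 372 390 390 371 370 202
364 358 350 350 345 362 350 180 119 121 111 145 189 191 185 204 337 390 386 332 416 211
290 273 232 219 207 260 272 264 234 227 164 188 194 194 195 189 229 379 383 307 380 222
263 268 265 260 270 376 385 394 390 384 281 
[... 367 characters left out ...]
 383 391 386 329 402 222 180
393 395 393 388 394 389 392 393 392 390 391 386 384 388 385 385 393 381 315 368 213 184
394 394 393 391 394 388 391 390 391 385 391 381 383 387 384 385 392 381 306 267 191 204
394 394 391 388 389 390 391 387 394 385 394 382 384 388 384 390 393 384 331 217 182 210
knob [ 0.556245   -0.13290686  0.064     ] piv [ 0.54901077 -0.04091916  0.058     ] disc [ 0.58924025 -0.09148192  0.034     ] 0.09227172286837977 arm dir -85.50331932370824 in cell -76.60331932370823
[np.float64(-0.16196737019980711), np.float64(-0.04419703041968529)]
[np.float64(-0.18334594842994664), np.float64(0.04556391450602771)]
[np.float64(-0.1357782538708181), np.float64(0.0018338514644794732)]
```

The knob is at (0.556,-0.133), 57 mm in front of the mouth, and the arm measures 92 mm long. Both agree with the given sizes. The computed end position is about (0.493,-0.1135). The approach will be with the closing axis tangential, at yaw -85.5°.

```bash
python3 -c "
from h import *
move([.555,-.133,.15],-85.5)"
```

```text
tcp [ 0.4051 -0.3255  0.2157] [179.99  -0.   170.84] shift [-11.74  21.39   6.57] rot [ 0.     0.    -1.809]
```

Call:
play_rows:
  commands:
    - [[0,0,-0.12,-1.5,2.7,0.5,3.5],[0,0,-0.24,-3,5.4,1,3.5],[0,0,-0.36,-4.5,8.1,1.5,3.5],[0,0,-0.48,-6,10.8,2,3.5],[0,0,-0.6,-7.5,13.5,2.5,3.5],[0,0,-0.72,-9,16.2,3,3.5],[0,0,-0.84,-10.5,18.9,3.5,3.5],[0,0,-0.96,-11.74,21.4,4,3.5]]

```text
clock: 7.67
tool_pos: [0.5562, -0.1312, 0.1757]
orientation: [-180.0, 0.0, -133.8]
force: [1.4, 0.3, 0.2]
opening: 0.0353
gripper_force: 0.0
```

Call:
play_rows:
  commands:
    - [[0,0,-0.12,0,0,0.5,3.5],[0,0,-0.24,0,0,1,3.5],[0,0,-0.36,0,0,1.5,3.5],[0,0,-0.48,0,0,2,3.5],[0,0,-0.6,0,0,2.5,3.5],[0,0,-0.72,0,0,2.5,3.5],[0,0,-0.85,0,0,2.5,3.5],[0,0,-0.85,0,0,2.5,3.5]]

```text
clock: 8.33
tool_pos: [0.5552, -0.1328, 0.1508]
orientation: [-180.0, 0.0, -85.1]
force: [1.0, 0.0, 0.2]
opening: 0.035
gripper_force: 0.0
```

```bash
python3 -c "
from h import *
move([.555,-.133,.051],-85.5)"
```

```text
tcp [ 0.5552 -0.1328  0.1508] [-180.      0.    -85.08] shift [0.02 0.02 9.98] rot [-0.     0.     0.007]
```

Call:
play_rows:
  commands:
    - [[0,0,0,0,0,2,3.5],[0,0,0,0,0,4.5,3.5],[0,0,0,0,0,6.5,3.5],[0,0,0,0,0,7.8,3.5],[0,0,0,0,0,8.8,3.5],[0,0,0,0,0,9.5,3.5],[0,0,0,0,0,10,3.5],[0,0,0,0,0,10,3.5]]

```text
clock: 9.0
tool_pos: [0.555, -0.1338, 0.05]
orientation: [180.0, 0.0, -85.6]
force: [0.1, 1.2, -0.3]
opening: 0.0354
gripper_force: 0.0
```

Call:
play_rows:
  commands:
    - [[0,0,0,0,0,0,2.5],[0,0,0,0,0,0,1.8],[0,0,0,0,0,0,1.3],[0,0,0,0,0,0,0.8],[0,0,0,0,0,0,0.6],[0,0,0,0,0,0,0.6],[0,0,0,0,0,0,0.6]]

```text
clock: 9.58
tool_pos: [0.5562, -0.1342, 0.0513]
orientation: [-179.9, -0.0, -85.5]
force: [3.1, -1.7, 4.5]
opening: 0.0119
gripper_force: 30.0
```

Gripped: opening 12 mm on the 13 mm knob, 30 N. Now the swing along the arc, turning with the arm.

Call:
play_rows:
  commands:
    - [[0,0,0.05,-0.01,0.45,0,0.6],[0,0,0.1,-0.045,0.9,0,0.6],[0,0,0.15,-0.1,1.345,0,0.6],[0,0,0.2,-0.18,1.79,0,0.6],[0,0,0.25,-0.28,2.23,0,0.6],[0,0,0.3,-0.4,2.66,0,0.6],[0,0,0.35,-0.545,3.085,0,0.6],[0,0,0.4,-0.71,3.505,0,0.6]]

```text
clock: 10.25
tool_pos: [0.5213, -0.1292, 0.0513]
orientation: [-179.8, 0.1, -108.6]
force: [5.7, 1.5, 1.5]
opening: 0.0117
gripper_force: 30.0
```

Call:
play_rows:
  commands:
    - [[0,0,0.05,-0.01,0.45,0,0.6],[0,0,0.1,-0.045,0.9,0,0.6],[0,0,0.15,-0.1,1.345,0,0.6],[0,0,0.2,-0.18,1.79,0,0.6],[0,0,0.25,-0.28,2.23,0,0.6],[0,0,0.3,-0.4,2.66,0,0.6],[0,0,0.33,-0.49,2.92,0,0.6],[0,0,0.33,-0.49,2.92,0,0.6]]

```text
clock: 10.92
tool_pos: [0.4955, -0.1151, 0.0514]
orientation: [-179.8, 0.2, -127.4]
force: [5.8, 0.8, -1.5]
opening: 0.0112
gripper_force: 30.0
```

Call:
play_rows:
  commands:
    - [[0,0,0.02,0,0.15,0,0.6],[0,0,0.02,-0.02,0.3,0,0.6],[0,0,0.02,-0.02,0.4,0,0.6],[0,0,0.02,-0.02,0.4,0,0.6],[0,0,0.02,-0.02,0.4,0,0.6],[0,0,0.02,-0.02,0.4,0,0.6]]

```text
clock: 11.42
tool_pos: [0.4946, -0.1141, 0.0515]
orientation: [-179.6, 0.2, -128.4]
force: [13.4, -12.9, -7.7]
opening: 0.0115
gripper_force: 30.0
```

```bash
python3 - <<'E'
from h import *
o=ctrl.get_obs();print(o["clock"],o["tool_pos"],o["force"],o["orientation"],o["opening"])
for n in("top","scene"):
    s=ctrl.snapshot(n)
    for k in("specimen","knob"):
        for r in ctrl.find_in(s,k)[:1]:
            b=np.array(r["bbox"]);print(n,k,b.round(1),round(r["conf"],2),atz(s,b[0]+b[2]/2,b[1]+b[3]/2,.034).round(4))
    y0,x0=(150,195) if n=="top" else (110,190)
    c=s["color"][y0:y0+130,x0:x0+170,::-1];c=np.clip(c*1.3,0,255).astype(np.uint8);cv2.imwrite(f"pics/e{n}.png",cv2.resize(c,None,fx=4,fy=4,interpolation=cv2.INTER_CUBIC))
E
```

```text
11.4167 [ 0.49455253 -0.11413339  0.05154561] [ 13.41065848 -12.86937587  -7.68786634] [-179.6480381     0.18821381 -128.4219822 ] 0.011488741770808572
top specimen [255.8 207.4  19.3  21.1] 0.62 [ 0.5879 -0.0858  0.034 ]
top knob [366.3 201.2  35.1  12.1] 0.17 [ 0.6241 -0.415   0.034 ]
scene specimen [254.5 187.   13.8  13.8] 0.5 [ 0.5868 -0.0724  0.034 ]
scene knob [239.2 180.8  73.6  40.3] 0.17 [ 0.5228 -0.0625  0.034 ]
```

View pics/escene.png

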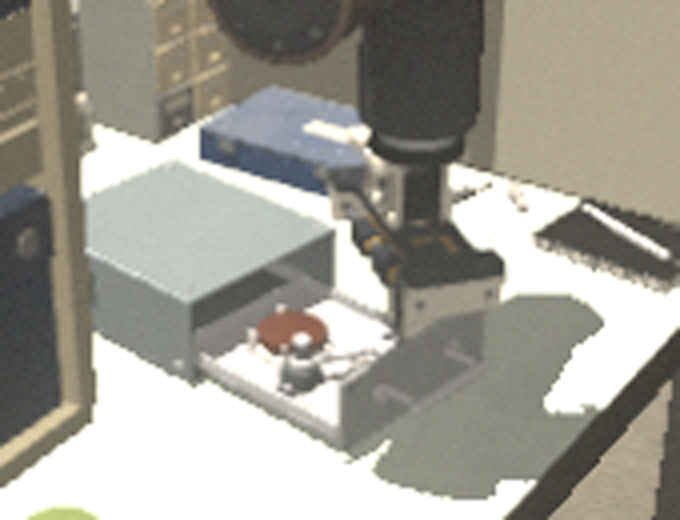

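View pics/etop.png

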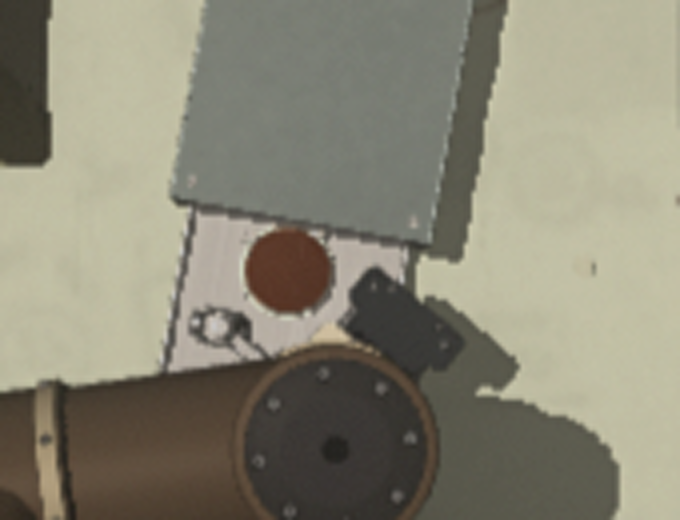

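The arm has swung forward with the knob in the fingers and the force has risen to about 18 N, so it is against its stop. The tool turned 0.749 rad. The disc is unmoved in its seat (crop pixel (290,270), the same place as before) and the drawer is fully out, so I'm handing in.

```bash
python3 -c "
from h import *
print(ctrl.close_job())"
```

```text
the job is handed in; nothing more can be done
None
```

The job is handed in at about 11.5 s: drawer out at its stop, clamp arm held forward against its stop by the knob, and the disc still in its seat; no verdict came back.

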